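Pack hub flanges alternately up and down

TASK

Pack the slender-hubbed aluminium flanges tightly in the shallow tray, where the first already stands hub up at one end. Set the other hub-up one upright at the tray's empty end, leaving the space between the two hubs free; then set the one that stands hub down, still hub down, between them, so that its hub drops between their hubs to rest on their flanges, in line with them along the tray. Set them down rather than dropping them; the flange with the fat hub does not belong to the set.

Things in the scene. Friction and masses are not known exactly. Their poses are not given: they have to be found in the camera images.
- tray: Shallow grey plastic tray fixed to the worktop, 120 x 170 mm outside, 114 x 164 inside, floor 3 mm thick, rim 10 mm high. Origin: centre of its underside; y runs along its length, z up. The first flange stands near its -y end; the +y end is empty: a second flange centred 40 mm from the tray's centre towards +y sits well, leaving 80 mm between hub axes.
- flange_first: First flange, standing hub up in the tray: plain aluminium hat, round flange 66 mm across, 8 mm thick, with a slender hub 25 mm across, 30 mm tall; 0.1 kg, loose. Origin: centre of the flange's flat underside, 3 mm above the worktop; z up along the hub.
- flange_hub_up: Other slender flange, on the worktop hub up: plain aluminium hat, round flange 66 mm across, 8 mm thick, with a slender hub 25 mm across, 30 mm tall; 0.1 kg, loose. Origin: centre of the flange's flat underside; z up, hub from 8 to 38 mm above the origin. (A bystander also stands hub up but has a fat hub, 46 mm across and 22 mm tall.)
- flange_hub_down: Slender flange standing upside down on the worktop, on its hub's end: plain aluminium hat, round flange 66 mm across, 8 mm thick, with a slender hub 25 mm across, 30 mm tall; 0.1 kg, loose. Origin: centre of the hub's end face, its underside; z up, hub 0 to 30 mm, flange 30 to 38 mm above the origin. Packed, its origin is 11 mm above the worktop, on the other flanges, its own flange lying over their hub tops.
Mind the look-alikes: they are no part of the job. Leave any red or turquoise look-alike of the flange_hub_up alone.

How it is judged:
On the way:
1. the hub-up flange stands released in the empty end of the tray, hub up (x of flange_hub_up in the frame of tray between -0.03 and 0.03 m and y of flange_hub_up in the frame of tray between 0.018 and 0.058 m and height (world z) of flange_hub_up below 0.008 m and angle between flange_hub_up's own z axis and vertical below 0.15 rad and horizontal distance between flange_first and flange_hub_up between 0.06 and 0.096 m and contact force between the fingers and flange_hub_up below 0.1 N), for 0.2 s.
At the end, for the whole second after the job is handed in: At rest, within 8 degrees of upright: two hub up on the tray floor, 18 to 58 mm either way along it from its centre, 30 mm across, 60 to 96 mm apart; the third hub down between, hub end 7 to 16 mm above the worktop, within 60 mm of both hub axes and 22 mm of the tray midline (x of flange_first in the frame of tray between -0.03 and 0.03 m and y of flange_first in the frame of tray between -0.058 and -0.018 m and height (world z) of each of flange_first, flange_hub_up below 0.008 m and angle between each of flange_first, flange_hub_up, flange_hub_down's own z axis and vertical below 0.15 rad and x of flange_hub_up in the frame of tray between -0.03 and 0.03 m and y of flange_hub_up in the frame of tray between 0.018 and 0.058 m and horizontal distance between flange_first and flange_hub_up between 0.06 and 0.096 m and x of flange_hub_down in the frame of tray between -0.022 and 0.022 m and height (world z) of flange_hub_down between 0.007 and 0.016 m and horizontal distance between flange_hub_down and flange_first below 0.06 m and horizontal distance between flange_hub_down and flange_hub_up below 0.06 m and linear speed of each of flange_first, flange_hub_up, flange_hub_down below 0.02 m/s); the robot touches nothing.
It fails at once if a slender flange is dropped (it falls free faster than 0.7 m/s) ((linear speed of flange_hub_up above 0.7 m/s and contact force between the fingers and flange_hub_up below 0.05 N) or (linear speed of flange_hub_down above 0.7 m/s and contact force between the fingers and flange_hub_down below 0.05 N)).
It also fails if it takes over 58 s, if anything falls off the work surface, if the arm or the gripper's body presses on something with over 40 N, if the wrist force passes 120 N, or if a joint passes its speed limit or range.

ROBOT

A 6-joint arm with a two-finger parallel gripper is mounted at the origin on a cart in front of the work surface, level with it; the furniture and walls round the work are solid. World frame = base frame: x ahead of the robot, y to its left, z up, the work surface at z = 0. Lengths are in m, angles in rad, forces in N, time in s.
With the tool pointing down it reaches from about 0.4 to 0.825 m from the base axis. Payload 7 kg.
Tool frame: the origin (TCP) lies midway between the tips of the shut fingers; the grasp point (between the pads) lies 19 mm behind it; z points along the fingers, y is the line along which they close (so a half turn about z gives the same grasp; the last joint's range is limited). The gripper opens to 85 mm and grips with 20 to 120 N. Pads are 22 mm wide; open, the fingers measure 114 mm over their backs; the gripper's body (76 mm by 85 mm) begins 54 mm behind the grasp point. The pads swing forward as they close: fully open they stand 13 mm farther back than shut.
Start: joints at [1.628, 0.359, 0.012, 0, -1.224, -0.288], TCP at [0.154, 0.657, 0.231] pointing down, gripper open.
Joint ranges: [-3.07, 3.07], [-1.43, 2.12], [-1.02, 1.25], [-3.03, 1.67], [-3.05, -0], [-3.03, 3.03]. Speed limits (rad/s): [2.39, 2.39, 3.01, 3.14, 3.14, 3.14].

INTERFACE

Orientations are given as a unit quaternion [w, x, y, z].
In Python, from cell import sensors, viewer, ticket gives the robot as it stands.
- The arm moves only by the tool drive_tool, never from a script. Its argument "motion" is a list of rows, each a list of 7 numbers: the turn, a rotation vector about the tool's x, y, z as a fraction of full scale, then the shift along the tool's x, y, z as a fraction of full scale, then the closure, from 0 (fully open) to 1 (shut). In form: [[ax, ay, az, dx, dy, dz, jaw], ...]. A call has 1 to 5 rows; each row is the pose to reach, as a shift and turn from the pose commanded when the call began, along the tool's axes at that moment, turning the shorter way round; what a row does not reach only later rows make up. Full scale, the value 1, is 0.1 m for a shift and 360 degrees for a turn. A row lasts 1/10 s, in which the tool goes at most 50 mm and 8.59 degrees, less where a joint would pass 70% of its speed; a pose out of reach is approached as far as the arm can. A call with a number of a shift or a turn outside -1 to 1 is refused whole. A call with a gripper value outside its range is refused whole. The fingers move at their own pace and stop on an object; "force" is the grip in N (left out, the last holds). Time passes only in rows, so rows that repeat a pose let the fingers close. It gives the time, the measured TCP pose, the force, the opening and the grip force at its end, in the units of the state.
- sensors.observe(): the state, without advancing time (a new reading comes with each control period).
- viewer.capture(name): name is "scene" or "top" or "wrist"; returns (picture, depth): 400x640x3 uint8, red, green, blue; 400x640 float32, m along the optical axis (not along the pixel's ray), 0 where there is no reading.
- viewer.calibration(name): a dict with "fx", "fy", "cx", "cy" (pixels), "R" (3x3) and "t" (3): a world point X has camera coordinates R X + t. Camera axes: x right, y down, z forward; pixel columns grow to the right and rows downward; lengths in m; the calibration is good to about 2 mm. A picture is of the moment at which its call begins: read the wrist's pose just before it. calibration takes no time and is no camera call; for the wrist camera it gives the pose at the moment of the call.
- ticket.hand_in(): hands the job in; it is judged then, once.
The state is a dict: "time": time; "joint_positions": joint angles; "dq": joint speeds; "joint_efforts": joint torques, N m; "tool_pos": TCP position; "orientation": TCP orientation; "contact_force": force on the tool from outside, world axes, zero at the start; "ft_torque": the same for the moment, N m; "gripper_width": finger opening in m; "finger_force": force on a finger pad.
Only numpy, scipy, OpenCV 4.12 (cv2) and the standard library are available. Lean on these libraries where they do the work, as an engineer would, in place of code of your own. Each camera call takes 0.05 s, during which the arm holds its last target. There are 200 camera calls.

## Working session

There is one attempt and no reset: what is moved stays moved. The work goes in short steps, Python scripts to look and compute and a tool call to move; the robot and the scene stay as the last step left them, time stands still between calls to the robot, and variables do not carry over. Pictures are saved under pics/ and viewed, at most 10 in all, crops included, and the job is handed in when it is done.

Besides the shell and the picture viewer there is one more tool, called after ">>>" as a command line: name --pt "numbers of a row" for each row, then --argument value for the rest. drive_tool: Moves the arm, as the interface text tells. Its arguments: {"type":"object","properties":{"motion":{"type":"array"},"force":{"type":"number"}},"required":["motion"]}

```bash
mkdir -p pics; python3 - <<'E'
from cell import sensors, viewer
import cv2
s=sensors.observe(); print({k:s[k] for k in('time','tool_pos','orientation','gripper_width','contact_force')})
import numpy as np
for n in('scene','top'):
    p,d=viewer.capture(n); cv2.imwrite(f'pics/{n}0.png',p[:,:,::-1]); np.savez(f'pics/{n}0.npz',p=p,d=d)
    c=viewer.calibration(n); print(n,c)
E
```

```text
{'time': 0.0, 'tool_pos': array([0.15432831, 0.65663315, 0.23037295]), 'orientation': array([ 8.04792715e-04,  9.93340574e-01, -1.15212213e-01, -3.81618805e-05]), 'gripper_width': 0.08567289022585728, 'contact_force': array([-0.04604358, -0.14045014, -0.84184329])}
scene {'fx': 362.2908759359789, 'fy': 362.2908759359789, 'cx': 319.80050642516534, 'cy': 192.80051577433804, 'R': array([[ 0.89717838, -0.44162872, -0.00591847],
       [-0.2795714 , -0.55747945, -0.78170103],
       [ 0.3419222 ,  0.70297989, -0.62362527]]), 't': array([-0.38061859,  0.24509996,  0.66529117])}
top {'fx': 394.3328282742158, 'fy': 394.3328282742158, 'cx': 319.4663907764805, 'cy': 194.76939947616762, 'R': array([[ 0.01583316, -0.99972532, -0.01727971],
       [-0.98292617, -0.01239398, -0.18358252],
       [ 0.18331793,  0.01989137, -0.98285242]]), 't': array([0.13598322, 0.49097558, 0.93269883])}
```

View pics/top0.png

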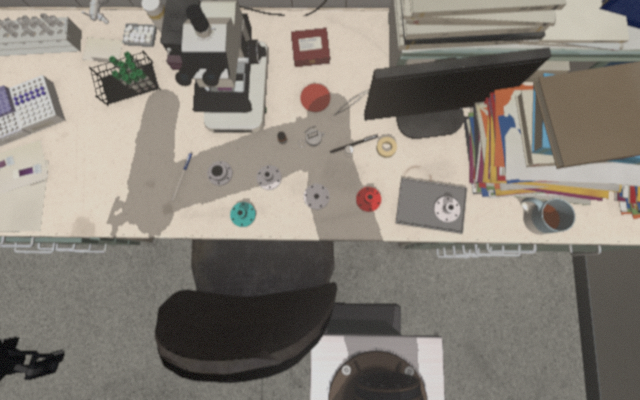

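View pics/scene0.png

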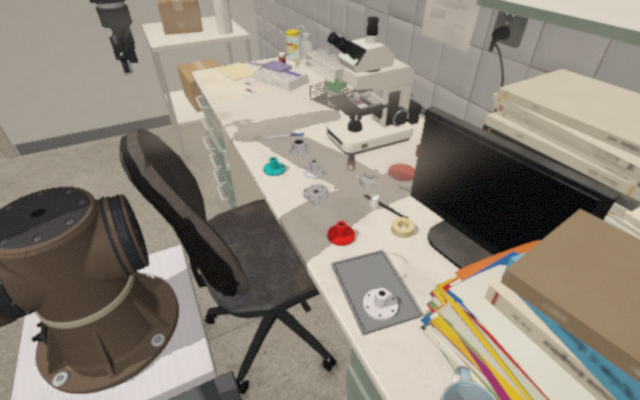

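Candidates in the top view: (220,174), (269,177) and (317,195), all grey. The turquoise (243,213) and red (369,198) ones are look-alikes. The tray is at (431,204), with the first flange at (447,208). I'll enlarge both views to tell the grey ones apart.

```bash
cat > h.py <<'E'
import numpy as np, cv2
def ray(c,u,v,z):
    R=np.array(c['R']);t=np.array(c['t']); C=-R.T@t
    d=R.T@np.array([(u-c['cx'])/c['fx'],(v-c['cy'])/c['fy'],1.]); return C+d*(z-C[2])/d[2]
def pts(c,D):
    R=np.array(c['R']);t=np.array(c['t']); v,u=np.mgrid[:D.shape[0],:D.shape[1]]
    P=np.stack([(u-c['cx'])/c['fx']*D,(v-c['cy'])/c['fy']*D,D],-1)
    return (P-t)@R
E
python3 - <<'E'
from h import *
from cell import viewer
a=np.load('pics/top0.npz');b=np.load('pics/scene0.npz')
A=a['p'][150:240,190:480,::-1];B=b['p'][120:220,255:385,::-1]
A=cv2.resize(A,(800,248),interpolation=3);B=cv2.resize(B,(455,350),interpolation=3)
o=np.zeros((598,800,3),np.uint8);o[:248]=A;o[248:598,:455]=B;cv2.imwrite('pics/crop1.png',o)
c=viewer.calibration('top');P=pts(c,a['d'])
for u,v in((220,174),(269,177),(317,195),(447,208),(431,204)):
    w=P[v-14:v+15,u-14:u+15,:].reshape(-1,3); print((u,v),ray(c,u,v,.0).round(3),'z pct',np.percentile(w[:,2],[5,50,80,90,95,99]).round(3))
E
```

```text
(220, 174) [0.55  0.408 0.   ] z pct [-0.001  0.008  0.03   0.031  0.032  0.033]
(269, 177) [0.544 0.277 0.   ] z pct [-0.001  0.007  0.01   0.029  0.039  0.041]
(317, 195) [0.497 0.15  0.   ] z pct [-0.001  0.037  0.039  0.04   0.041  0.043]
(447, 208) [ 0.467 -0.185  0.   ] z pct [0.002 0.011 0.014 0.039 0.042 0.045]
(431, 204) [ 0.477 -0.144  0.   ] z pct [0.001 0.005 0.011 0.013 0.014 0.032]
```

View pics/crop1.png

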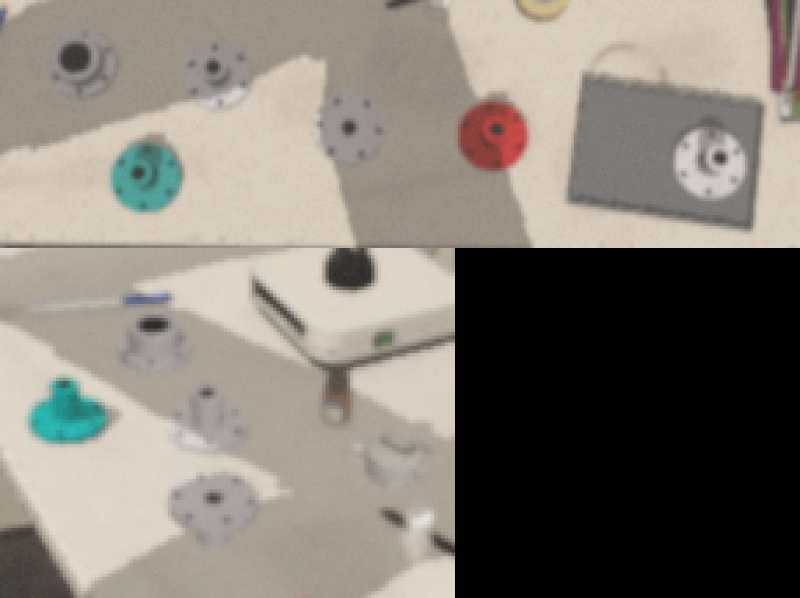

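The crop settles it. (220,174) is the bystander: fat hub, top at 30 mm. (269,177) is flange_hub_up: slender, top at about 38 mm. (317,195) is flange_hub_down: disc on top at 38 mm. The first flange stands at the tray's -y (right) end, at (447,208). Next I'll measure positions.

```bash
python3 - <<'E'
from h import *
from cell import viewer
for n in('top','scene'):
    a=np.load(f'pics/{n}0.npz');c=viewer.calibration(n);P=pts(c,a['d']);
    hsv=cv2.cvtColor(a['p'],cv2.COLOR_RGB2HSV)
    for nm,q,r in(('up',(.54,.277),.05),('down',(.497,.15),.06),('first',(.467,-.185),.05)):
        m=(np.hypot(P[...,0]-q[0],P[...,1]-q[1])<r)&(P[...,2]>.032)&(P[...,2]<.046)
        w=P[m]; print(n,nm,m.sum(),w.mean(0).round(4),w.min(0).round(3),w.max(0).round(3))
        m2=(np.hypot(P[...,0]-q[0],P[...,1]-q[1])<r)&(P[...,2]>.006)&(P[...,2]<.014);w=P[m2]
        print('   low',m2.sum(),np.median(w,0).round(4),((w.min(0)+w.max(0))/2).round(4))
    # tray: dark grey
    q=a['p'].astype(int); m=((q.max(2)<135)&(q.max(2)-q.min(2)<25)&(np.abs(P[...,0]-.48)<.12)&(np.abs(P[...,1]+.14)<.14)&(P[...,2]<.02)).astype(np.uint8)
    m=cv2.morphologyEx(m,cv2.MORPH_OPEN,np.ones((3,3)))
    k=max(cv2.findContours(m,0,2)[0],key=cv2.contourArea)
    X=np.array([ray(c,u,v,.008)[:2] for u,v in k[:,0]],np.float32); r=cv2.minAreaRect(X*1000); print(n,'tray',r, cv2.boxPoints(r).round(0).tolist())
E
```

```text
top up 72 [0.5424 0.2772 0.0384] [0.531 0.267 0.033] [0.553 0.29  0.041]
   low 357 [0.541  0.2744 0.0088] [0.5432 0.2751 0.0097]
top down 532 [0.4878 0.1513 0.0385] [0.457 0.119 0.034] [0.521 0.185 0.044]
   low 2 [0.503  0.1232 0.0063] [0.503  0.1232 0.0063]
top first 90 [ 0.4637 -0.1797  0.0409] [ 0.452 -0.192  0.034] [ 0.477 -0.169  0.045]
   low 477 [ 0.4626 -0.18    0.0112] [ 0.4679 -0.185   0.01  ]
top tray ((474.10577392578125, -142.10882568359375), (168.2066192626953, 119.60916900634766), 81.94026947021484) [[403.0, -217.0], [522.0, -234.0], [545.0, -67.0], [427.0, -50.0]]
scene up 45 [0.5396 0.2738 0.0377] [0.529 0.262 0.033] [0.551 0.288 0.042]
   low 190 [0.5342 0.2673 0.0084] [0.5411 0.2757 0.01  ]
scene down 372 [0.4843 0.1473 0.0379] [0.453 0.117 0.032] [0.518 0.183 0.042]
   low 15 [0.4799 0.1406 0.0092] [0.4841 0.1449 0.01  ]
scene first 155 [ 0.4602 -0.1837  0.0401] [ 0.45  -0.194  0.032] [ 0.474 -0.17   0.043]
   low 701 [ 0.4548 -0.1935  0.0113] [ 0.4676 -0.1834  0.01  ]
scene tray ((362.137939453125, -277.3594665527344), (77.13289642333984, 15.051968574523926), 89.41653442382812) [[354.0, -316.0], [369.0, -316.0], [370.0, -239.0], [355.0, -239.0]]
```

>>> drive_tool --pt "0 0 0.118 0 0 0 0" --pt "0 0 0.118 0 0 0 0" --pt "0 0 0.118 0 0 0 0" --pt "0 0 0.118 0 0 0 0" --pt "0 0 0.118 0 0 0 0"

```text
time: 0.6
tool_pos: [0.1544, 0.6568, 0.2307]
orientation: [0.0, 0.883, -0.47, 0.0]
contact_force: [0.5, 0.4, -0.4]
gripper_width: 0.0854
finger_force: 0.0
```

>>> drive_tool --pt "0 0 0.118 0 0 0 0" --pt "0 0 0.118 0 0 0 0" --pt "0 0 0.118 0 0 0 0" --pt "0 0 0.118 0 0 0 0" --pt "0 0 0.118 0 0 0 0"

```text
time: 1.1
tool_pos: [0.1544, 0.6568, 0.2307]
orientation: [-0.0, -0.652, 0.758, -0.0]
contact_force: [0.1, -0.8, -0.3]
gripper_width: 0.0856
finger_force: 0.0
```

>>> drive_tool --pt "0 0 0 0.65 -0.87 0 0" --pt "0 0 0 0.65 -0.87 0 0" --pt "0 0 0 0.65 -0.87 0 0"

```text
time: 1.4
tool_pos: [0.2336, 0.577, 0.2312]
orientation: [-0.001, -0.654, 0.757, -0.0]
contact_force: [0.0, 0.9, 0.4]
gripper_width: 0.0853
finger_force: 0.0
```

>>> drive_tool --pt "0 0 0 0.65 -0.87 0.1 0" --pt "0 0 0 0.65 -0.87 0.1 0" --pt "0 0 0 0.65 -0.87 0.1 0"

```text
time: 1.7
tool_pos: [0.3101, 0.5001, 0.2207]
orientation: [-0.001, -0.654, 0.757, -0.0]
contact_force: [0.5, 1.4, -0.2]
gripper_width: 0.0851
finger_force: 0.0
```

>>> drive_tool --pt "0 0 0 0.65 -0.87 0.1 0" --pt "0 0 0 0.65 -0.87 0.1 0" --pt "0 0 0 0.65 -0.87 0.1 0"

```text
time: 2.0
tool_pos: [0.3868, 0.4238, 0.2106]
orientation: [-0.001, -0.654, 0.757, -0.0]
contact_force: [0.2, 0.4, -0.1]
gripper_width: 0.0856
finger_force: 0.0
```

>>> drive_tool --pt "0 0 0 0.65 -0.87 0.1 0" --pt "0 0 0 0.65 -0.87 0.1 0" --pt "0 0 0 0.65 -0.87 0.1 0"

```text
time: 2.3
tool_pos: [0.4637, 0.3474, 0.2005]
orientation: [-0.001, -0.654, 0.757, -0.0]
contact_force: [0.2, 0.1, -0.7]
gripper_width: 0.0855
finger_force: 0.0
```

>>> drive_tool --pt "0 0 0 0.65 -0.83 0.1 0" --pt "0 0 0 0.65 -0.83 0.1 0" --pt "0 0 0 0.65 -0.83 0.1 0" --pt "0 0 0 0.65 -0.83 0.1 0"

```text
time: 2.7
tool_pos: [0.5354, 0.2732, 0.1906]
orientation: [-0.001, -0.654, 0.757, 0.0]
contact_force: [0.2, -0.1, -0.3]
gripper_width: 0.0856
finger_force: 0.0
```

```bash
cat > look.py <<'E'
import sys
from h import *
from cell import sensors, viewer
# usage: look.py name x y r zlo zhi ... : wrist picture; centroid of points in height band near (x,y)
name=sys.argv[1]; s=sensors.observe(); c=viewer.calibration('wrist'); p,d=viewer.capture('wrist')
cv2.imwrite(f'pics/{name}.png',p[:,:,::-1]); np.savez(f'pics/{name}.npz',p=p,d=d,**c); P=pts(c,d)
print('t',s['time'],'tcp',s['tool_pos'].round(4),'w',round(s['gripper_width'],4))
a=list(map(float,sys.argv[2:]))
for i in range(0,len(a),5):
    x,y,r,l,h=a[i:i+5]
    m=(np.hypot(P[...,0]-x,P[...,1]-y)<r)&(P[...,2]>l)&(P[...,2]<h)&(d>0)
    if m.sum()>20:
        w=P[m]; z=np.median(w[:,2]); k=np.argwhere(m)[:,::-1].astype(np.int32)
        cen,rad=cv2.minEnclosingCircle(w[:,:2].astype(np.float32)); 
        print(m.sum(),'mean',w.mean(0).round(4),'circ',np.round(cen,4),round(rad,4),'pix',k.mean(0).round())
    else: print('few',m.sum())
E
python3 look.py w1 .541 .2755 .04 .033 .045 .541 .2755 .05 .004 .014
```

```text
t 2.7 tcp [0.5354 0.2732 0.1906] w 0.0856
469 mean [0.5437 0.2771 0.0378] circ [0.5438 0.2775] 0.0124 pix [317. 188.]
2149 mean [0.5433 0.2755 0.008 ] circ [0.5437 0.2777] 0.0329 pix [317. 179.]
```

The hub is at (0.5438, 0.2775), radius 12.4 mm, top at 37.8 mm. All of these match the given sizes. I'll descend and grip it.

>>> drive_tool --pt "0 0 0 -0.055 -0.077 0.3 0" --pt "0 0 0 -0.055 -0.077 0.6 0" --pt "0 0 0 -0.055 -0.077 0.9 0" --pt "0 0 0 -0.055 -0.077 0.9 0"

```text
time: 3.15
tool_pos: [0.5401, 0.2782, 0.0976]
orientation: [-0.003, -0.655, 0.755, 0.0]
contact_force: [0.1, -0.0, 0.0]
gripper_width: 0.0854
finger_force: 0.0
```

>>> drive_tool --pt "0 0 0 0 0 0.3 0" --pt "0 0 0 0 0 0.5 0" --pt "0 0 0 0 0 0.7 0" --pt "0 0 0 0 0 0.86 0" --pt "0 0 0 0 0 0.86 0"

```text
time: 3.65
tool_pos: [0.5422, 0.2791, 0.0149]
orientation: [-0.001, -0.655, 0.755, -0.0]
contact_force: [0.6, -0.1, 0.2]
gripper_width: 0.0855
finger_force: 0.0
```

>>> drive_tool --pt "0 0 0 0 0 0 1" --pt "0 0 0 0 0 0 1" --pt "0 0 0 0 0 0 1" --pt "0 0 0 0 0 0 1" --pt "0 0 0 0 0 0 1" --force 40

```text
time: 4.15
tool_pos: [0.5435, 0.2787, 0.0163]
orientation: [0.001, -0.655, 0.756, -0.0]
contact_force: [-1.5, 0.4, 5.6]
gripper_width: 0.0233
finger_force: 39.0
```

>>> drive_tool --pt "0 0 0 0 0 0 1" --pt "0 0 0 0 0 0 1" --pt "0 0 0 0 0 0 1" --pt "0 0 0 0 0 0 1" --pt "0 0 0 0 0 0 1"

```text
time: 4.65
tool_pos: [0.5435, 0.2788, 0.0164]
orientation: [0.001, -0.655, 0.756, -0.0]
contact_force: [-2.3, 0.0, 6.7]
gripper_width: 0.0237
finger_force: 39.0
```

>>> drive_tool --pt "0 0 0 0 0 -0.1 1" --pt "0 0 0 0 0 -0.3 1" --pt "0 0 0 0 0 -0.6 1" --pt "0 0 0 0 0 -1 1" --pt "0 0 0 0 0 -1 1"

```text
time: 5.15
tool_pos: [0.5461, 0.2803, 0.1218]
orientation: [0.005, -0.655, 0.755, -0.0]
contact_force: [0.1, 0.9, 0.4]
gripper_width: 0.0238
finger_force: 39.4
```

>>> drive_tool --pt "0 0 0 0.3 0 0 1" --pt "0 0 0 0.65 0.025 0 1" --pt "0 0 0 0.96 0.025 0 1"

```text
time: 5.45
tool_pos: [0.5262, 0.1824, 0.1155]
orientation: [-0.0, -0.655, 0.756, 0.0]
contact_force: [0.1, 0.3, -0.6]
gripper_width: 0.0235
finger_force: 39.4
```

>>> drive_tool --pt "0 0 0 0.35 0.025 0 1" --pt "0 0 0 0.65 0.025 0 1" --pt "0 0 0 0.96 0.025 0 1"

```text
time: 5.75
tool_pos: [0.5104, 0.0878, 0.1157]
orientation: [0.0, -0.655, 0.756, -0.0]
contact_force: [0.6, 0.1, -0.2]
gripper_width: 0.0239
finger_force: 39.4
```

>>> drive_tool --pt "0 0 0 0.35 0.025 0 1" --pt "0 0 0 0.65 0.025 0 1" --pt "0 0 0 0.96 0.025 0 1"

```text
time: 6.05
tool_pos: [0.4943, -0.0069, 0.1158]
orientation: [0.0, -0.655, 0.756, -0.0]
contact_force: [1.1, 0.1, -1.6]
gripper_width: 0.0235
finger_force: 39.4
```

>>> drive_tool --pt "0 0 0 0.35 0.025 0 1" --pt "0 0 0 0.65 0.025 0 1" --pt "0 0 0 0.8 0.025 0 1" --pt "0 0 0 0.96 0.025 0 1" --pt "0 0 0 0.96 0.025 0 1"

```text
time: 6.55
tool_pos: [0.478, -0.1017, 0.1155]
orientation: [-0.0, -0.654, 0.756, 0.0]
contact_force: [0.9, -0.8, -0.4]
gripper_width: 0.0234
finger_force: 39.4
```

```bash
python3 look.py w2 .4615 -.181 .03 .033 .05
```

```text
t 6.55 tcp [ 0.478  -0.1017  0.1155] w 0.0234
1063 mean [ 0.4645 -0.1809  0.0409] circ [ 0.4644 -0.1808] 0.0125 pix [328.  94.]
```

View pics/w2.png

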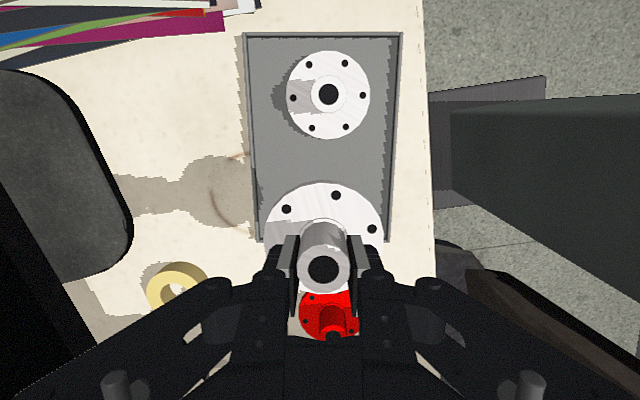

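The held flange hangs upright at (323,250) over the tray's empty end. The first flange stands at (328,94), 80 mm away. The red look-alike (328,315) is outside the tray. I'll lower slowly.

>>> drive_tool --pt "0 0 0 0 0 0.3 1" --pt "0 0 0 0 0 0.6 1" --pt "0 0 0 0 0 0.8 1" --pt "0 0 0 0 0 0.92 1" --pt "0 0 0 0 0 0.92 1"

```text
time: 7.1
tool_pos: [0.4775, -0.0999, 0.0219]
orientation: [-0.001, -0.655, 0.756, 0.001]
contact_force: [-0.7, -0.6, -0.6]
gripper_width: 0.0237
finger_force: 39.5
```

>>> drive_tool --pt "0 0 0 0 0 0.01 1" --pt "0 0 0 0 0 0.02 1" --pt "0 0 0 0 0 0.03 1" --pt "0 0 0 0 0 0.03 1"

```text
time: 7.5
tool_pos: [0.4789, -0.1002, 0.0208]
orientation: [0.0, -0.655, 0.756, -0.0]
contact_force: [-0.3, -0.7, -0.4]
gripper_width: 0.0234
finger_force: 39.5
```

>>> drive_tool --pt "0 0 0 0 0 0.01 1" --pt "0 0 0 0 0 0.02 1" --pt "0 0 0 0 0 0.02 1"

```text
time: 7.8
tool_pos: [0.4789, -0.1003, 0.0192]
orientation: [0.0, -0.655, 0.756, -0.0]
contact_force: [-3.7, 1.6, 11.9]
gripper_width: 0.0233
finger_force: 40.7
```

>>> drive_tool --pt "0 0 0 0 0 -0.01 0.9" --pt "0 0 0 0 0 -0.01 0.6" --pt "0 0 0 0 0 -0.01 0.4" --pt "0 0 0 0 0 -0.01 0.4" --pt "0 0 0 0 0 -0.01 0.4"

```text
time: 8.3
tool_pos: [0.4786, -0.1003, 0.0192]
orientation: [-0.0, -0.655, 0.756, 0.0]
contact_force: [-0.7, -0.2, -0.4]
gripper_width: 0.0514
finger_force: 0.0
```

>>> drive_tool --pt "0 0 0 0 0 -0.15 0.4" --pt "0 0 0 0 0 -0.5 0.4" --pt "0 0 0 0 0 -1 0.2" --pt "0 0 0 0 0 -1 0"

```text
time: 8.7
tool_pos: [0.4825, -0.1002, 0.1252]
orientation: [0.004, -0.655, 0.755, -0.003]
contact_force: [0.2, -0.1, -1.2]
gripper_width: 0.078
finger_force: 0.0
```

```bash
python3 look.py w3 .4645 -.181 .03 .033 .05 .478 -.101 .03 .033 .05
```

```text
t 8.7 tcp [ 0.4825 -0.1002  0.1252] w 0.078
992 mean [ 0.4645 -0.1808  0.0408] circ [ 0.4644 -0.1806] 0.0125 pix [335.  91.]
791 mean [ 0.4802 -0.1025  0.0406] circ [ 0.4803 -0.1016] 0.0125 pix [328. 199.]
```

The second flange is in place, 80.6 mm from the first with its hub top at 41 mm. Next is the hub-down flange.

>>> drive_tool --pt "0 0 0 -0.4 0.1 -0.2 0" --pt "0 0 0 -0.83 0.1 -0.2 0" --pt "0 0 0 -0.83 0.1 -0.2 0"

```text
time: 9.05
tool_pos: [0.4813, -0.0135, 0.1394]
orientation: [0.001, -0.656, 0.755, -0.0]
contact_force: [-0.5, -0.2, -0.1]
gripper_width: 0.0853
finger_force: 0.0
```

>>> drive_tool --pt "0 0 0 -0.4 0.1 -0.2 0" --pt "0 0 0 -0.83 0.1 -0.2 0" --pt "0 0 0 -0.83 0.1 -0.2 0"

```text
time: 9.35
tool_pos: [0.4833, 0.0702, 0.1591]
orientation: [0.0, -0.656, 0.755, -0.0]
contact_force: [-0.5, -0.2, 0.2]
gripper_width: 0.0852
finger_force: 0.0
```

>>> drive_tool --pt "0 0 0 -0.4 0.1 -0.2 0" --pt "0 0 0 -0.83 0.1 -0.2 0" --pt "0 0 0 -0.83 0.1 -0.2 0" --pt "0 0 0 -0.83 0.1 -0.2 0"

```text
time: 9.75
tool_pos: [0.4837, 0.1506, 0.1781]
orientation: [-0.001, -0.655, 0.755, 0.0]
contact_force: [0.2, -0.3, 0.0]
gripper_width: 0.0859
finger_force: 0.0
```

```bash
python3 look.py w4 .486 .150 .05 .03 .05
```

```text
t 9.75 tcp [0.4837 0.1506 0.1781] w 0.0859
3541 mean [0.4887 0.1505 0.0379] circ [0.4888 0.1517] 0.0331 pix [319. 186.]
```

View pics/w4.png

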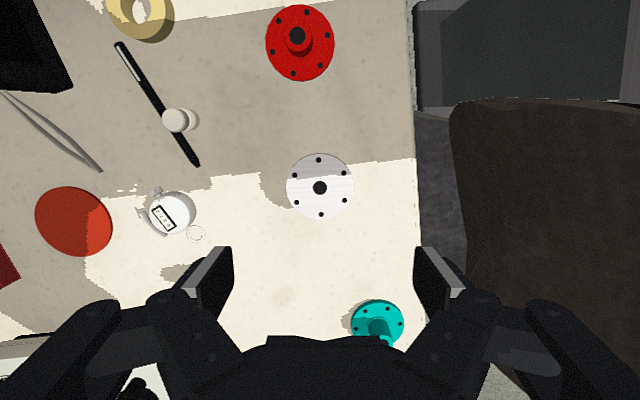

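The hub-down flange's disc is at (319,186), 38 mm high with radius 33 mm, as it should be. I'll grip it across the rim.

>>> drive_tool --pt "0 0 0 -0.013 -0.05 0.3 0" --pt "0 0 0 -0.013 -0.05 0.6 0" --pt "0 0 0 -0.013 -0.05 0.9 0" --pt "0 0 0 -0.013 -0.05 0.9 0" --pt "0 0 0 -0.013 -0.05 0.9 0"

```text
time: 10.3
tool_pos: [0.4894, 0.1499, 0.0893]
orientation: [-0.001, -0.655, 0.756, -0.0]
contact_force: [0.0, 0.4, 0.3]
gripper_width: 0.0852
finger_force: 0.0
```

>>> drive_tool --pt "0 0 0 0 0 0.2 0" --pt "0 0 0 0 0 0.4 0" --pt "0 0 0 0 0 0.6 0" --pt "0 0 0 0 0 0.79 0" --pt "0 0 0 0 0 0.79 0"

```text
time: 10.8
tool_pos: [0.4893, 0.1505, 0.01]
orientation: [-0.001, -0.655, 0.756, 0.0]
contact_force: [-0.4, -0.7, 0.9]
gripper_width: 0.0859
finger_force: 0.0
```

>>> drive_tool --pt "0 0 0 0 0 0 0.1" --pt "0 0 0 0 0 0 0.2" --pt "0 0 0 0 0 0 0.3" --pt "0 0 0 0 0 0 0.4" --pt "0 0 0 0 0 0 0.5" --force 50

```text
time: 11.3
tool_pos: [0.4903, 0.1515, 0.0124]
orientation: [0.001, -0.655, 0.756, -0.0]
contact_force: [-3.7, -0.8, 10.1]
gripper_width: 0.0643
finger_force: 52.2
```

>>> drive_tool --pt "0 0 0 0 0 0 0.6" --pt "0 0 0 0 0 0 1" --pt "0 0 0 0 0 0 1"

```text
time: 11.6
tool_pos: [0.4902, 0.1515, 0.0124]
orientation: [0.001, -0.655, 0.756, -0.0]
contact_force: [-3.1, -1.1, 10.5]
gripper_width: 0.064
finger_force: 52.2
```

>>> drive_tool --pt "0 0 0 0 0 -0.1 1" --pt "0 0 0 0 0 -0.3 1" --pt "0 0 0 0 0 -0.6 1" --pt "0 0 0 0 0 -0.9 1" --pt "0 0 0 0 0 -0.9 1"

```text
time: 12.1
tool_pos: [0.4921, 0.1526, 0.1055]
orientation: [0.004, -0.655, 0.755, -0.001]
contact_force: [0.2, 0.5, -0.8]
gripper_width: 0.0638
finger_force: 55.4
```

>>> drive_tool --pt "0 0 0 0.3 -0.084 0 1" --pt "0 0 0 0.6 -0.084 0 1" --pt "0 0 0 0.97 -0.084 0 1" --pt "0 0 0 0.97 -0.084 0 1"

```text
time: 12.5
tool_pos: [0.4823, 0.0508, 0.1005]
orientation: [-0.0, -0.654, 0.757, 0.0]
contact_force: [-0.5, 0.6, -0.5]
gripper_width: 0.064
finger_force: 55.4
```

>>> drive_tool --pt "0 0 0 0.3 -0.084 0 1" --pt "0 0 0 0.6 -0.084 0 1" --pt "0 0 0 0.97 -0.084 0 1" --pt "0 0 0 0.97 -0.084 0 1"

```text
time: 12.9
tool_pos: [0.4772, -0.046, 0.1005]
orientation: [-0.0, -0.654, 0.757, 0.0]
contact_force: [-0.6, -0.3, -0.8]
gripper_width: 0.0642
finger_force: 55.4
```

>>> drive_tool --pt "0 0 0 0.3 -0.084 0 1" --pt "0 0 0 0.6 -0.084 0 1" --pt "0 0 0 0.97 -0.084 0 1" --pt "0 0 0 0.97 -0.084 0 1" --pt "0 0 0 0.97 -0.084 0 1"

```text
time: 13.4
tool_pos: [0.4731, -0.141, 0.1006]
orientation: [0.0, -0.654, 0.756, -0.0]
contact_force: [-0.3, 0.3, -0.8]
gripper_width: 0.0639
finger_force: 55.4
```

```bash
python3 look.py w5 .4645 -.181 .03 .033 .05 .472 -.141 .05 .09 .16
python3 - <<'E'
from h import *
a=np.load('pics/w5.npz');P=pts(a,a['d'])
m=(np.hypot(P[...,0]-.472,P[...,1]+.141)<.03)&(P[...,2]>.09)&(P[...,2]<.16)
w=P[m];A=np.c_[w[:,:2]-w[:,:2].mean(0),np.ones(len(w))]
print('plane slopes',np.linalg.lstsq(A,w[:,2],rcond=None)[0].round(3))
E
```

```text
t 13.4 tcp [ 0.4731 -0.141   0.1006] w 0.0639
1063 mean [ 0.4644 -0.1813  0.0408] circ [ 0.4645 -0.181 ] 0.0124 pix [329. 154.]
22889 mean [ 0.4731 -0.1447  0.1312] circ [ 0.472  -0.1409] 0.0501 pix [325. 275.]
plane slopes [-0.034  0.003  0.126]
```

View pics/w5.png

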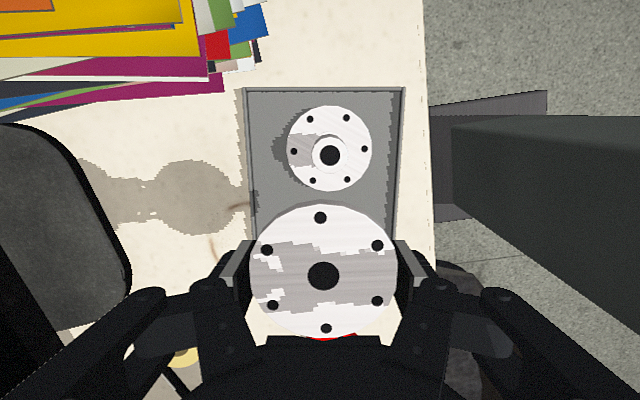

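The held disc is level, with its bore at (323,276). The first hub's bore is at (329,155). I'll check the bore's position, then lower.

```bash
python3 - <<'E'
from h import *
a=np.load('pics/w5.npz');g=cv2.cvtColor(a['p'],cv2.COLOR_RGB2GRAY)
m=(g[255:297,300:346]<60).astype(np.uint8);M=cv2.moments(m,True);u,v=M['m10']/M['m00']+300,M['m01']/M['m00']+255
P=pts(a,a['d']); print(u,v,'z',np.median(P[240:310,280:370,2]).round(4),ray(a,u,v,.126).round(4))
E
```

```text
323.08029197080293 275.4948905109489 z 0.126 [ 0.4742 -0.1413  0.126 ]
```

>>> drive_tool --pt "0 0 0 0 0.01 0.2 1" --pt "0 0 0 0 0.01 0.4 1" --pt "0 0 0 0 0.01 0.6 1" --pt "0 0 0 0 0.01 0.72 1" --pt "0 0 0 0 0.01 0.72 1"

```text
time: 13.95
tool_pos: [0.4713, -0.1394, 0.027]
orientation: [-0.001, -0.655, 0.755, 0.001]
contact_force: [-0.1, 1.0, -0.3]
gripper_width: 0.0638
finger_force: 55.5
```

>>> drive_tool --pt "0 0 0 0 0 0.01 1" --pt "0 0 0 0 0 0.02 1" --pt "0 0 0 0 0 0.03 1" --pt "0 0 0 0 0 0.03 1"

```text
time: 14.35
tool_pos: [0.4723, -0.1403, 0.0258]
orientation: [0.0, -0.655, 0.756, -0.0]
contact_force: [-0.1, 0.7, -1.3]
gripper_width: 0.0638
finger_force: 55.5
```

>>> drive_tool --pt "0 0 0 0 0 0.01 1" --pt "0 0 0 0 0 0.02 1" --pt "0 0 0 0 0 0.02 1"

```text
time: 14.65
tool_pos: [0.4722, -0.1405, 0.0235]
orientation: [0.0, -0.655, 0.756, -0.0]
contact_force: [-1.1, -0.2, 1.4]
gripper_width: 0.0641
finger_force: 55.8
```

>>> drive_tool --pt "0 0 0 0 0 0.01 1" --pt "0 0 0 0 0 0.01 1"

```text
time: 14.85
tool_pos: [0.4722, -0.1405, 0.0233]
orientation: [0.0, -0.655, 0.756, -0.0]
contact_force: [-4.0, 2.1, 14.9]
gripper_width: 0.0638
finger_force: 56.9
```

Contact at the expected height (TCP 23 mm), so it is seated. I'll release it slowly and retreat.

>>> drive_tool --pt "0 0 0 0 0 -0.01 0.2" --pt "0 0 0 0 0 -0.01 0.1" --pt "0 0 0 0 0 -0.01 0" --pt "0 0 0 0 0 -0.01 0" --pt "0 0 0 0 0 -0.01 0"

```text
time: 15.35
tool_pos: [0.472, -0.1405, 0.0231]
orientation: [-0.0, -0.655, 0.756, 0.0]
contact_force: [-0.1, -0.2, 0.3]
gripper_width: 0.0855
finger_force: 0.0
```

>>> drive_tool --pt "0 0 0 0 0 -0.1 0" --pt "0 0 0 0 0 -0.3 0" --pt "0 0 0 0 0 -0.6 0" --pt "0 0 0 0 0 -1 0" --pt "0 0 0 0 0 -1 0"

```text
time: 15.85
tool_pos: [0.4754, -0.1406, 0.129]
orientation: [0.003, -0.655, 0.755, -0.003]
contact_force: [0.4, 0.6, -0.1]
gripper_width: 0.0853
finger_force: 0.0
```

```bash
python3 look.py w6 .472 -.141 .036 .045 .06
python3 - <<'E'
from h import *
a=np.load('pics/w6.npz');P=pts(a,a['d'])
m=(np.hypot(P[...,0]-.472,P[...,1]+.141)<.03)&(P[...,2]>.04)&(P[...,2]<.06)
w=P[m];A=np.c_[w[:,:2]-w[:,:2].mean(0),np.ones(len(w))]
print('plane',np.linalg.lstsq(A,w[:,2],rcond=None)[0].round(4))
E
```

```text
t 15.85 tcp [ 0.4754 -0.1406  0.129 ] w 0.0853
5438 mean [ 0.4736 -0.142   0.0489] circ [ 0.4737 -0.1407] 0.0332 pix [328. 202.]
plane [-0.0011 -0.0002  0.0489]
```

View pics/w6.png

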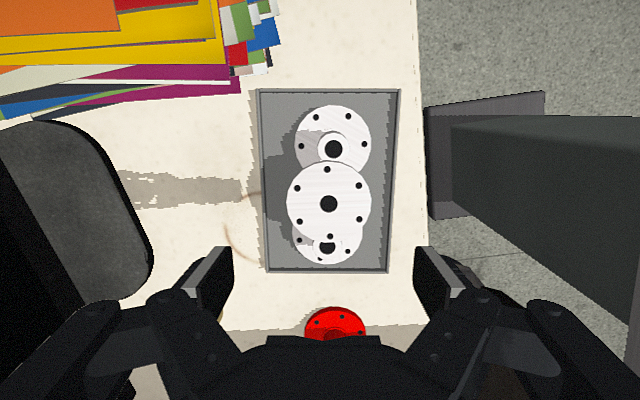

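The third flange is at (328,203) with its top at 48.9 mm (expected 49), level, and between the two hubs at (333,148) and (327,246). The gripper is clear.

```bash
python3 -c "
from cell import ticket; print(ticket.hand_in())"
```

```text
the job is handed in; nothing more can be done
None
```

The job is handed in at about 16 s: both hub-up flanges stand in the tray 80 mm apart, and the third rests hub down and level between them, though no verdict came back from the judge.

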